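# Rack the repaired circuit boards for test, in reverse order

## Task

Move the four circuit boards from the coloured cradles on the grey repair rack into the bays of the aluminium test rack in reverse order: the board nearest the repair rack's black end block goes into the bay farthest from the test rack's black end block, and so on. Stand each upright in the middle of its bay, flat on the bay's floor and square to the rack (either way round). Set them down gently, do not drop or knock over any board, and leave all released and at rest.

Things in the scene. Friction and masses are not known exactly. Their poses are not given: they have to be found in the camera images.
- board_red: loose upright circuit board, 180 g, with a red grip on top. Origin: centre of the underside. Black foot 70 x 34 mm (its x, y), 10 mm high; green board 62 mm long (x), 5 mm thick (y), its small parts within 10 mm of the mid-plane and 42 mm of the underside; red grip 44 mm (x) x 16 mm (y), 58 to 78 mm above the underside. Grasp the grip from above, closing along y.
- board_blue: loose upright circuit board, 180 g, with a blue grip on top. Origin: centre of the underside. Black foot 70 x 34 mm (its x, y), 10 mm high; green board 62 mm long (x), 5 mm thick (y), its small parts within 10 mm of the mid-plane and 42 mm of the underside; blue grip 44 mm (x) x 16 mm (y), 58 to 78 mm above the underside. Grasp the grip from above, closing along y.
- board_white: loose upright circuit board, 180 g, with a white grip on top. Origin: centre of the underside. Black foot 70 x 34 mm (its x, y), 10 mm high; green board 62 mm long (x), 5 mm thick (y), its small parts within 10 mm of the mid-plane and 42 mm of the underside; white grip 44 mm (x) x 16 mm (y), 58 to 78 mm above the underside. Grasp the grip from above, closing along y.
- board_yellow: loose upright circuit board, 180 g, with a yellow grip on top. Origin: centre of the underside. Black foot 70 x 34 mm (its x, y), 10 mm high; green board 62 mm long (x), 5 mm thick (y), its small parts within 10 mm of the mid-plane and 42 mm of the underside; yellow grip 44 mm (x) x 16 mm (y), 58 to 78 mm above the underside. Grasp the grip from above, closing along y.
- cradle_red: red open cradle fixed on the repair rack, 86 (x) x 50 (y) x 13 mm high, walls and floor 5 mm; the red board starts in it with about 3 mm play. Origin: centre of its underside; axes parallel to the rack's. The four cradles stand in a row along the rack's y, in a different order each time.
- cradle_blue: blue open cradle fixed on the repair rack, 86 (x) x 50 (y) x 13 mm high, walls and floor 5 mm; the blue board starts in it with about 3 mm play. Origin: centre of its underside; axes parallel to the rack's. The four cradles stand in a row along the rack's y, in a different order each time.
- cradle_white: white open cradle fixed on the repair rack, 86 (x) x 50 (y) x 13 mm high, walls and floor 5 mm; the white board starts in it with about 3 mm play. Origin: centre of its underside; axes parallel to the rack's. The four cradles stand in a row along the rack's y, in a different order each time.
- cradle_yellow: yellow open cradle fixed on the repair rack, 86 (x) x 50 (y) x 13 mm high, walls and floor 5 mm; the yellow board starts in it with about 3 mm play. Origin: centre of its underside; axes parallel to the rack's. The four cradles stand in a row along the rack's y, in a different order each time.
- repair_rack: grey plate fixed on the bench, 108 (x) x 240 (y) x 6 mm, with a black end block (14 mm wide, 30 mm high) at its +y end only. Origin: centre of the underside. Cradles stand on it at y = -87, -29, 29, 87 mm, x = 0. Turned at most 0.25 rad; on either side of the bench.
- test_rack: aluminium rack fixed on the bench, 108 (x) x 240 mm (y), with a row of four empty bays and a black end block (14 mm wide, 30 mm high) at its +y end only. Origin: centre of the underside. Bay centres at y = -87, -29, 29, 87 mm, x = 0, floor 8 mm above the underside; bays 100 (x) x 54 mm (y) inside, dividers and rims 4 mm thick, tops at 18 mm.
Things that resemble listed ones, but are neither listed nor needed, are in the scene too. What is shaped like the board_blue but purple is not meant.

How it is judged:
By the outcome, as a careful person would: the job done as asked, in the order asked, and still so for the second after the job is handed in, with the robot touching nothing.
It also fails if it takes over 99 s, if anything falls off the work surface, if the arm or the gripper's body presses on something with over 40 N, if the wrist force passes 120 N, or if a joint passes its speed limit or range.

## Robot

A 6-joint arm with a two-finger parallel gripper is mounted at the origin on the work surface. World frame = base frame: x ahead of the robot, y to its left, z up, the work surface at z = 0. Lengths are in mm, angles in rad, forces in N, time in s.
With the tool pointing down it reaches from about 350 to 875 mm from the base axis. Payload 4.2 kg.
Tool frame: the origin (TCP) lies between the finger pads; the fingertips stand 25 mm ahead of it and the grasp point (between the pads) lies 6 mm ahead of it; z points along the fingers, y is the line along which they close (so a half turn about z gives the same grasp; the last joint's range is limited). The gripper opens to 85 mm and grips with 20 to 120 N. Pads are 22 mm wide; open, the fingers measure 114 mm over their backs; the gripper's body (76 mm by 85 mm) begins 54 mm behind the grasp point. The pads swing forward as they close: fully open they stand 13 mm farther back than shut.
Start: joints at [-0.992, 0.385, 0.008, 0, -1.194, -0.259], TCP at [196.501, -593.285, 256.312] pointing down, gripper open.
Joint ranges: [-3.14, 3.14], [-1.21, 2.06], [-1.07, 1.41], [-3.16, 2.05], [-2.99, -0.16], [-3.1, 3.1]. Speed limits (rad/s): [2.79, 2.79, 3.14, 3.14, 3.14, 3.14].

## Interface

Orientations are given as a unit quaternion [x, y, z, w].
In Python, from bench import arm gives the robot as it stands.
- The arm moves only by the shell command python3 -m pendant 'ROWS'. ROWS is JSON, a list of rows, each a list of 7 numbers: the shift along the tool's x, y, z in m, then the turn, a rotation vector about the tool's x, y, z in degrees, then the finger opening in m, from 0 to 0.0854. In form: [[x, y, z, wx, wy, wz, fingers], ...]. A call has 1 to 12 rows; each row shifts and turns the commanded pose from where the row before left it, along the tool's axes as they then stand; what a row does not reach is not made up. A row lasts 1/10 s, in which the tool goes at most 50 mm and 8.59 degrees, less where a joint would pass 70% of its speed; a pose out of reach is approached as far as the arm can. A call is refused whole if a number of a shift passes 0.05 or a number of a turn 8.59, either way. A call with a gripper value outside its range is refused whole. The fingers move at their own pace and stop on an object; the grip force is fixed at half the most. Time passes only in rows, so rows that do not move let the fingers close. It gives the time, the measured TCP pose, the force, the opening and the grip force at its end, in the units of the state.
- arm.read_state(): the state, without advancing time (a new reading comes with each control period).
- arm.get_image(name): name is "scene" or "side" or "wrist"; returns a dict with "image" (420x560x3 uint8, red, green, blue), "fx", "fy", "cx", "cy" (pixels), "k1" (the pictures are not rectified: a ray, as slopes to the right and down, at radius r is drawn at 1 + k1 r^2 times it, then the intrinsics apply), "xyz" and "rotation" of the camera in the world. Camera axes: x right, y down, z forward; pixel columns grow to the right and rows downward; lengths in mm; the calibration is good to about 2 mm. A picture is of the moment at which its call begins. There is no depth.
- arm.job_done(): hands the job in; it is judged then, once.
The state is a dict: "clock": time; "joints": joint angles; "joint_vel": joint speeds; "joint_efforts": joint torques, N m; "position": TCP position; "ee_rot": TCP orientation; "contact_force": force on the tool from outside, world axes, zero at the start; "wrist_torque": the same for the moment, N m; "gripper_width": finger opening in mm; "grasp_force": force on a finger pad.
Only numpy, scipy, OpenCV 4.12 (cv2) and the standard library are available. Lean on these libraries where they do the work, as an engineer would, in place of code of your own. Each camera call takes 0.05 s, during which the arm holds its last target. There are 200 camera calls.

## Working session

There is one attempt and no reset: what is moved stays moved. The work goes in short steps, Python scripts to look and compute and a shell command to move; the robot and the scene stay as the last step left them, time stands still between calls to the robot, and variables do not carry over. Pictures are saved under pics/ and viewed, at most 14 in all, crops included, and the job is handed in when it is done.

```bash
ls; mkdir -p pics; python3 - <<'E'
from bench import arm
import cv2,numpy as np
s=arm.read_state();print(s)
for n in ("scene","side"):
    d=arm.get_image(n);cv2.imwrite(f"pics/{n}0.png",d["image"][:,:,::-1])
    print(n,{k:(np.round(v,4).tolist() if k!="image" else 0) for k,v in d.items()})
E
```

```text
pics
{'clock': 0.0, 'joints': array([-9.92428131e-01,  3.85528893e-01,  6.62604403e-03, -5.42567105e-04,
       -1.19395613e+00, -2.58615557e-01]), 'joint_vel': array([ 0.00014674,  0.00261369, -0.00025172,  0.00074548,  0.00079152,
       -0.00014347]), 'joint_efforts': array([ 2.49334798e-04, -3.92287481e+01,  1.88395786e+01,  4.18618709e+00,
       -4.64492725e-03,  8.86842003e-06]), 'position': array([ 196.33311276, -592.80741375,  255.23182338]), 'ee_rot': array([-1.59097202e-01,  9.87262353e-01,  1.04479230e-03, -1.88727353e-04]), 'contact_force': array([0.43214428, 1.45006177, 0.57490731]), 'wrist_torque': array([-0.03576772,  0.01820328,  0.0150588 ]), 'grasp_force': 0.0, 'gripper_width': 85.24100251129421}
scene {'image': 0, 'fx': 484.6008, 'fy': 484.6008, 'cx': 273.6657, 'cy': 211.0214, 'k1': -0.0238, 'xyz': [1045.1086, 329.5847, 937.5877], 'rotation': [0.4723, 0.8353, -0.2422, -0.1429]}
side {'image': 0, 'fx': 414.5982, 'fy': 414.5982, 'cx': 281.6523, 'cy': 212.4045, 'k1': -0.0903, 'xyz': [493.3945, 636.3854, 680.1799], 'rotation': [-0.0345, 0.9286, -0.3696, 0.0036]}
```

View pics/scene0.png

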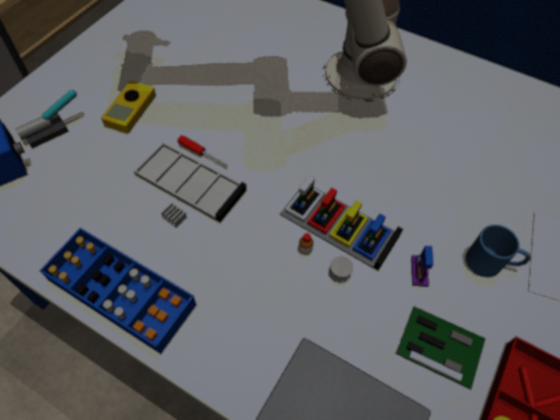

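View pics/side0.png

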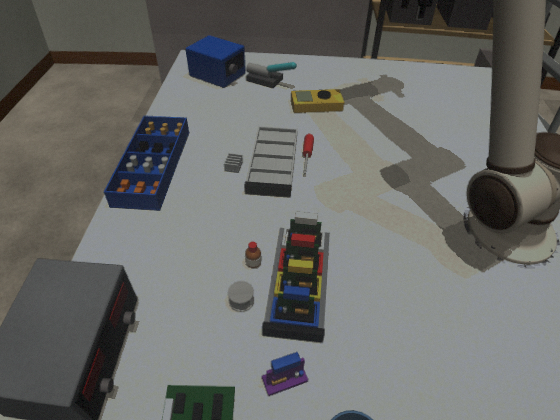

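The scene shows the repair rack near (340,222), white-red-yellow-blue, with its black end by blue at (388,248). The test rack is near (190,182), with its black end at (231,200). Lookalikes for blue: the purple-footed board with a blue grip at (423,265), the blue mug (492,250) and the blue bin (120,290). For red, the screwdriver (190,145) and the orange bottle (306,242). For the test rack, the blue bin. I choose the boards standing in coloured cradles on the grey plate, and check that choice in a crop.

```bash
cat > h.py <<'E'
import numpy as np,cv2
from bench import arm
from scipy.spatial.transform import Rotation as R
def cam(d):
    K=np.array([[d["fx"],0,d["cx"]],[0,d["fy"],d["cy"]],[0,0,1.]])
    q=np.array(d["rotation"]);M=R.from_quat(q).as_matrix() if q.size==4 else q
    return K,np.array([d["k1"],0,0,0.]),M,np.array(d["xyz"])
def ray(d,px):
    K,D,M,c=cam(d)
    # iterative undistort
    u=cv2.undistortPointsIter(np.array(px,float).reshape(-1,1,2),K,D,None,None,(3,50,1e-9)).reshape(-1,2)
    return c,np.c_[u,np.ones(len(u))]@M.T
def plane(d,px,z):
    c,r=ray(d,px);return c+r*((z-c[2])/r[:,2])[:,None]
def proj(d,P):
    K,D,M,c=cam(d);Rm=M.T
    return cv2.projectPoints(np.array(P,float).reshape(-1,1,3),cv2.Rodrigues(Rm)[0],-Rm@c,K,D)[0].reshape(-1,2)
E
python3 - <<'E'
from h import *
import pickle
S=arm.get_image("scene");T=arm.get_image("side");pickle.dump((S,T),open("st.pkl","wb"))
cr=[(S,130,140),(S,275,172),(T,210,110),(T,240,205)]
o=[]
for d,x,y in cr:o.append(cv2.resize(d["image"][y:y+100,x:x+133],(400,300),interpolation=cv2.INTER_CUBIC))
im=np.vstack([np.hstack(o[:2]),np.hstack(o[2:])]);im=np.clip(im*1.3,0,255).astype(np.uint8)
cv2.imwrite("pics/crop1.png",im[:,:,::-1])
print("rack ends rough repair",plane(S,[(283,212),(400,232),(384,264),(300,180)],6).round())
print("test",plane(S,[(165,146),(245,185),(222,219),(136,172)],18).round())
print(plane(T,[(258,128),(298,130),(294,193),(247,192)],18).round())
E
```

```text
rack ends rough repair [[519.  51.   6.]
 [429. 301.   6.]
 [521. 302.   6.]
 [420.  40.   6.]]
test [[ 510. -292.   18.]
 [ 507.  -59.   18.]
 [ 612.  -53.   18.]
 [ 609. -301.   18.]]
[[ 608. -300.   18.]
 [ 499. -300.   18.]
 [ 499.  -52.   18.]
 [ 607.  -46.   18.]]
```

View pics/crop1.png

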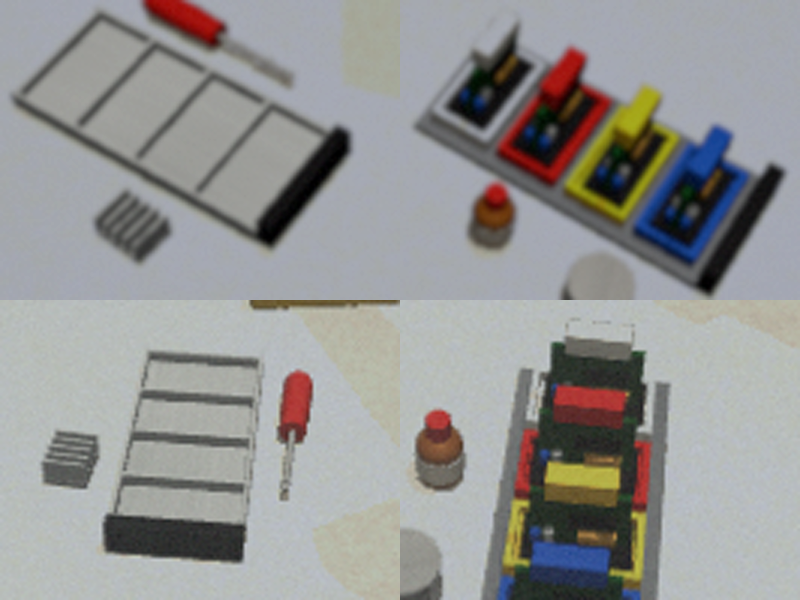

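The crop confirms the four boards in white, red, yellow and blue cradles on the grey plate, black block by blue. The test rack is the empty four-bay one with its black block at its +y end. Next I rotate square and fly over the test rack.

```bash
python3 -m pendant '[[0,0,-0.02,0,0,6.1,0.085],[0,0,-0.02,0,0,6.1,0.085],[0,0,-0.02,0,0,6.1,0.085]]'; python3 -m pendant '[[-0.03,0.035,0,0,0,0,0.085],[-0.03,0.035,0,0,0,0,0.085],[-0.03,0.035,0,0,0,0,0.085],[-0.03,0.035,0,0,0,0,0.085],[-0.03,0.035,0,0,0,0,0.085],[-0.03,0.035,0,0,0,0,0.085],[-0.03,0.035,0,0,0,0,0.085],[-0.03,0.035,0,0,0,0,0.085],[-0.03,0.035,0,0,0,0,0.085],[-0.03,0.035,0,0,0,0,0.085],[-0.03,0.035,0,0,0,0,0.085],[-0.03,0.035,0,0,0,0,0.085]]'; python3 - <<'E'
from h import *
import pickle
d=arm.get_image("wrist");pickle.dump(d,open("w1.pkl","wb"));cv2.imwrite("pics/w1.png",d["image"][:,:,::-1])
print(d["xyz"],d["rotation"],d["fx"],arm.read_state()["position"])
E
```

```text
clock: 0.5
position: [196.4, -593.1, 316.6]
ee_rot: [0.002, 1.0, 0.0, -0.0]
contact_force: [0.8, -0.2, -0.1]
gripper_width: 85.1
grasp_force: 0.0
clock: 1.7
position: [557.2, -171.4, 316.3]
ee_rot: [-0.0, 1.0, 0.0, -0.0]
contact_force: [0.7, -0.7, 0.1]
gripper_width: 84.9
grasp_force: 0.0
[ 487.51645369 -171.60394735  433.38713137] [0.69978049 0.70114002 0.0965773  0.09686471] 296.08545336187854 [ 561.24989837 -167.40348034  315.37688267]
```

View pics/w1.png

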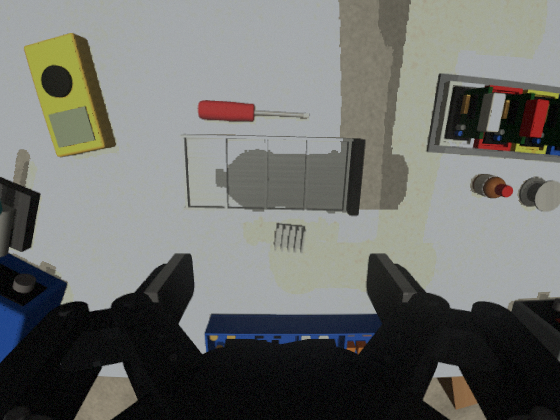

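The wrist view shows the test rack at (182–364,133–213), divider lines near x≈226, 267 and 306, black block at (354,176); the repair rack starts at top right (430,110). I'll take a settled close crop.

```bash
python3 -m pendant '[[0,0,0,0,0,0,0.085],[0,0,0,0,0,0,0.085],[0,0,0,0,0,0,0.085]]'; python3 - <<'E'
from h import *
import pickle
d=arm.get_image("wrist");pickle.dump(d,open("w2.pkl","wb"))
print(d["xyz"],arm.read_state()["position"])
g=d["image"][120:225,175:372]
cv2.imwrite("pics/w2.png",cv2.resize(np.clip(g*1.3,0,255).astype(np.uint8),None,fx=4,fy=4,interpolation=cv2.INTER_CUBIC)[:,:,::-1])
m=(d["image"].max(2)<50)[:250].astype(np.uint8)
for c in cv2.findContours(m,0,2)[0]:
    if cv2.contourArea(c)>150:print(cv2.minAreaRect(c),plane(d,cv2.boxPoints(cv2.minAreaRect(c)),30).round(1).tolist())
E
```

```text
clock: 2.05
position: [555.6, -173.9, 316.4]
ee_rot: [0.0, 1.0, -0.0, -0.0]
contact_force: [0.5, -0.3, 0.6]
gripper_width: 85.0
grasp_force: 0.0
[ 485.99060456 -174.02854449  433.47706885] [ 555.56919659 -174.10442769  316.52912119]
((20.5, 214.0), (70.0, 41.0), 90.0) [[556.6, -586.6, 30.0], [557.5, -519.2, 30.0], [667.1, -544.6, 30.0], [668.6, -617.7, 30.0]]
((356.59429931640625, 177.46311950683594), (12.493931770324707, 75.59734344482422), 5.19442892074585) [[610.4, -78.3, 30.0], [505.0, -75.3, 30.0], [506.3, -58.4, 30.0], [612.1, -60.2, 30.0]]
((506.2361145019531, 118.64183044433594), (113.73224639892578, 57.70503234863281), 8.61564826965332) [[502.6, 51.2, 30.0], [429.0, 53.5, 30.0], [443.4, 222.4, 30.0], [522.3, 226.2, 30.0]]
((58.500003814697266, 82.5), (32.526912689208984, 28.284271240234375), 45.0) [[424.3, -499.2, 30.0], [400.8, -466.2, 30.0], [430.9, -438.0, 30.0], [455.3, -470.5, 30.0]]
```

View pics/w2.png

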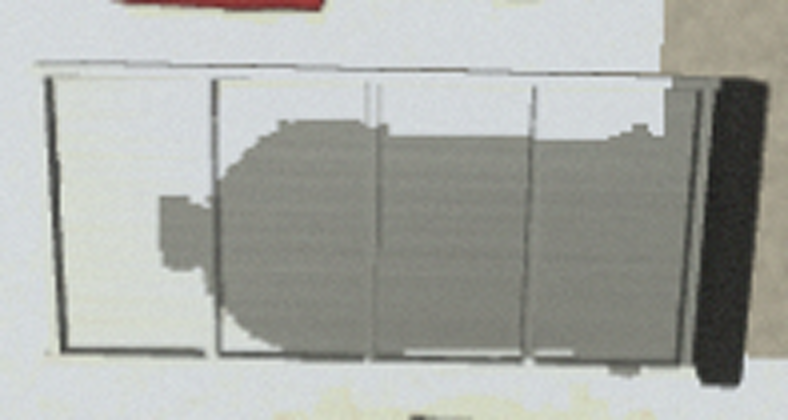

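Crop w2: middle divider top at crop x≈372, its ends at y≈85 and 352. The front rim's inner edge runs (60,354)→(680,364), the back rim line (40,63)→(700,77), and the block's outer top edge (768,85)→(742,383). I compute the rack frame from these, then fly over the repair rack.

```bash
python3 - <<'E'
from h import *
import pickle
d=pickle.load(open("w2.pkl","rb"))
P=lambda pts,z:plane(d,[((x-1.5)/4+175,(y-1.5)/4+120) for x,y in pts],z).round(1).tolist()
print("mid div",P([(372.5,85),(371,352)],18))
print("+x rim in top",P([(60,354),(680,364)],18))
print("-x rim line 18/0",P([(40,63),(700,77)],18),P([(40,63),(700,77)],0))
print("block outer",P([(768,85),(742,383)],30))
print("left rim inner +y edge, divs +y edge",P([(45,85),(60,352)],18),P([(211,85),(213,352)],18))
print("right div -y edge",P([(536,85),(529,355)],18),"right rim -y edge",P([(700,85),(682,358)],18))
E
python3 -m pendant '[[0.012,0.045,0,0,0,0,0.085],[0.012,0.045,0,0,0,0,0.085],[0.012,0.045,0,0,0,0,0.085],[0.012,0.045,0,0,0,0,0.085],[0.012,0.045,0,0,0,0,0.085],[0.012,0.045,0,0,0,0,0.085],[0.012,0.045,0,0,0,0,0.085],[0,0.03,0,0,0,0,0.085],[0,0,0,0,0,0,0.085],[0,0,0,0,0,0,0.085],[0,0,0,0,0,0,0.085]]'
python3 - <<'E'
from h import *
import pickle
d=arm.get_image("wrist");pickle.dump(d,open("w3.pkl","wb"))
print(d["xyz"],arm.read_state()["position"])
g=d["image"][40:240,150:416]
cv2.imwrite("pics/w3.png",cv2.resize(np.clip(g*1.3,0,255).astype(np.uint8),None,fx=3,fy=3,interpolation=cv2.INTER_CUBIC)[:,:,::-1])
E
```

```text
mid div [[508.2, -191.0, 18.0], [603.6, -192.5, 18.0]]
+x rim in top [[604.4, -306.7, 18.0], [608.1, -79.3, 18.0]]
-x rim line 18/0 [[500.2, -305.6, 18.0], [505.1, -78.2, 18.0]] [[500.8, -311.3, 0.0], [505.9, -74.0, 0.0]]
block outer [[507.0, -57.8, 30.0], [611.7, -59.2, 30.0]]
left rim inner +y edge, divs +y edge [[507.6, -304.4, 18.0], [603.7, -306.7, 18.0]] [[508.0, -246.6, 18.0], [603.6, -250.2, 18.0]]
right div -y edge [[508.1, -134.7, 18.0], [604.7, -134.8, 18.0]] right rim -y edge [[507.8, -78.0, 18.0], [605.8, -78.7, 18.0]]
clock: 3.2
position: [472.2, 170.5, 316.5]
ee_rot: [0.001, 1.0, -0.0, 0.0]
contact_force: [-0.4, 0.1, -0.4]
gripper_width: 85.1
grasp_force: 0.0
[402.55924341 170.48081861 433.52094691] [472.28514622 170.42974361 316.44389083]
```

View pics/w3.png

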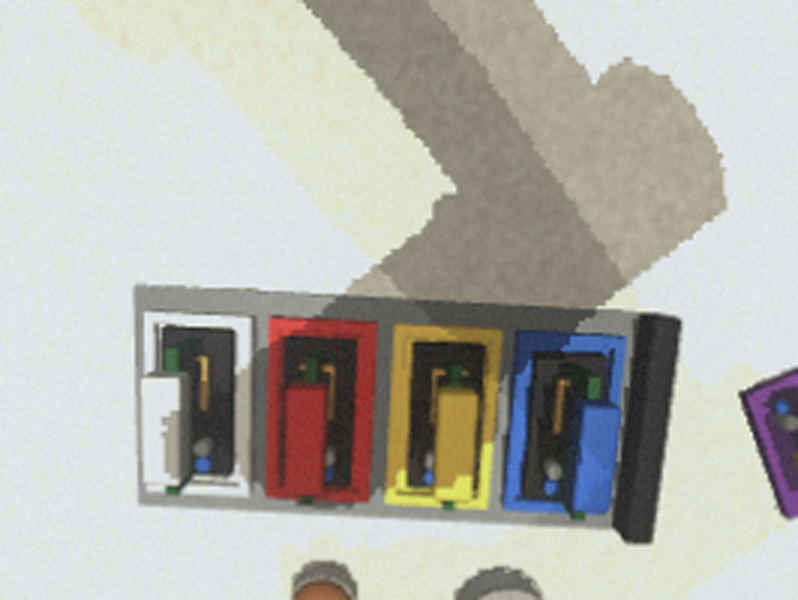

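Crop w3: white grip top ≈(162,432), red ≈(306,442), yellow ≈(455,446), blue ≈(595,458); the purple decoy is at (780,440), off the rack. Cradle corners give the rack frame.

```bash
python3 - <<'E'
from h import *
import pickle
d=pickle.load(open("w3.pkl","rb"))
P=lambda pts,z:plane(d,[((x-1)/3+150,(y-1)/3+40) for x,y in pts],z)
C={'w':[(145,312),(256,317),(250,495),(140,497)],'r':[(268,318),(379,322),(368,502),(264,497)],'y':[(394,324),(503,328),(491,510),(385,505)],'b':[(516,331),(627,336),(613,514),(502,510)]}
cs=[]
for k,c in C.items():
    p=P(c,19);cs.append(p.mean(0));print(k,p.mean(0).round(1),"sizes",np.linalg.norm(np.roll(p,-1,0)-p,axis=1).round(1))
cs=np.array(cs);print("pitch",np.diff(cs,axis=0).round(1).tolist(),"centre",cs.mean(0).round(1),"yaw",np.arctan2(-(cs[3]-cs[0])[0],(cs[3]-cs[0])[1]))
G={'w':[(143,374),(184,374),(178,487),(140,490)],'r':[(288,385),(327,385),(325,500),(284,500)],'y':[(437,388),(478,390),(474,502),(433,502)],'b':[(582,402),(620,404),(613,515),(572,514)]}
for k,c in G.items():
    p=P(c,89);print(k,p.mean(0).round(1),"sizes",np.linalg.norm(np.roll(p,-1,0)-p,axis=1).round(1))
# mask check of saturated grips
h=cv2.cvtColor(d["image"],cv2.COLOR_RGB2HSV)
E
```

```text
w [472.7  78.9  19. ] sizes [51.3 85.1 53.8 88.8]
r [474.9 136.7  19. ] sizes [51.1 86.1 50.5 85.5]
y [478.3 195.1  19. ] sizes [50.3 87.4 51.6 86.7]
b [481.1 252.7  19. ] sizes [51.7 86.  54.5 86.1]
pitch [[2.2, 57.8, 0.0], [3.4, 58.4, 0.0], [2.8, 57.7, 0.0]] centre [476.8 165.9  19. ] yaw -0.04824671692103397
w [470.7  79.4  89. ] sizes [16.1 45.8 15.6 47. ]
r [475.3 136.7  89. ] sizes [15.2 46.5 16.5 46.6]
y [476.5 195.9  89. ] sizes [16.  45.3 16.5 46.1]
b [481.8 252.5  89. ] sizes [15.1 45.4 16.8 45.8]
```

Sizes, pitch (58) and grips agree with the description. Repair rack: centre (476.8,165.9), yaw −0.048. Test rack: (556.4,−191.8), yaw −0.018. Now blue, with the fingers only part open to clear the neighbouring boards.

```bash
cat > go.py <<'E'
import sys
from h import *
# python3 go.py x y z yaw : shift in tool axes (m) once turned, and turn about tool z (deg)
x,y,z,yaw=map(float,sys.argv[1:]);s=arm.read_state();M=R.from_quat(s["ee_rot"]).as_matrix()
b=np.array([np.sin(-yaw),np.cos(yaw),0]);w=np.arctan2(b@-M[:,0],b@M[:,1])
c=M@R.from_rotvec([0,0,w]).as_matrix()
print("d",((np.array([x,y,z])-s["position"])@c/1000).round(4),"wz",np.degrees(w).round(2),"tilt",np.degrees(M[:2,2]).round(2),"w",round(s["gripper_width"],1),"F",s["contact_force"].round(1),round(s["clock"],2))
E
python3 go.py 481.4 252.5 200 -0.048
python3 -m pendant '[[0,0,0.01,0,0,2.75,0.04],[-0.0017,0.0275,0.035,0,0,0,0.04],[-0.0017,0.0275,0.035,0,0,0,0.04],[-0.0017,0.0275,0.035,0,0,0,0.04],[0,0,0,0,0,0,0.04],[0,0,0,0,0,0,0.04],[0,0,0,0,0,0,0.04]]'
python3 go.py 481.4 252.5 85 -0.048
python3 -c "
from h import *
d=arm.get_image('wrist');cv2.imwrite('pics/w4.png',d['image'][:,:,::-1])"
```

```text
d [-0.0052  0.0824  0.1164] wz 2.65 tilt [ 0. -0.] w 84.8 F [ 1.3 -0.4  0.1] 3.25
clock: 3.95
position: [482.1, 253.3, 202.8]
ee_rot: [0.024, 1.0, 0.001, 0.001]
contact_force: [-0.1, 1.3, 0.1]
gripper_width: 40.3
grasp_force: 0.0
d [ 0.0009 -0.001   0.1178] wz -0.05 tilt [0.12 0.07] w 40.3 F [-0.1  1.3  0.1] 3.95
```

View pics/w4.png

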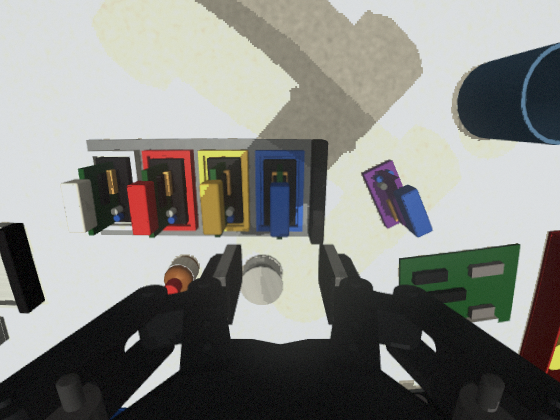

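The wrist view shows the blue grip (280,208) centred between the pads (228 and 330) and square to them. I descend and grip.

```bash
python3 -m pendant '[[0.0003,-0.0003,0.03,0,0,0,0.04],[0.0003,-0.0003,0.03,0,0,0,0.04],[0.0003,-0.0003,0.03,0,0,0,0.04],[0,0,0.018,0,0,0,0.04],[0,0,0.009,0,0,0,0.04],[0,0,0,0,0,0,0.04]]'
python3 go.py 481.4 252.5 85 -0.048
python3 -m pendant '[[0,0,0,0,0,0,0.01],[0,0,0,0,0,0,0.01],[0,0,0,0,0,0,0.01],[0,0,0,0,0,0,0.01],[0,0,0,0,0,0,0.01]]'
```

```text
clock: 4.6
position: [480.5, 252.6, 84.5]
ee_rot: [0.024, 1.0, -0.0, -0.0]
contact_force: [-0.2, -0.3, 0.0]
gripper_width: 40.0
grasp_force: 0.0
d [-0.0009 -0.0001 -0.0005] wz -0.02 tilt [-0.   -0.01] w 40.0 F [-0.2 -0.3  0. ] 4.6
clock: 5.1
position: [481.1, 253.5, 86.0]
ee_rot: [0.024, 1.0, 0.001, 0.001]
contact_force: [-0.5, -2.8, 6.7]
gripper_width: 15.3
grasp_force: 59.5
```

```bash
python3 -m pendant '[[0,0,-0.008,0,0,0,0.01],[0,0,-0.02,0,0,0,0.01],[0,0,-0.035,0,0,0,0.01],[0,0,-0.035,0,0,0,0.01],[0,0,-0.02,0,0,-1.7,0.01],[-0.006,-0.02,0,0,0,0,0.01],[-0.006,-0.035,0,0,0,0,0.01],[-0.006,-0.042,0,0,0,0,0.01],[-0.006,-0.042,0,0,0,0,0.01],[-0.006,-0.042,0,0,0,0,0.01],[-0.006,-0.042,0,0,0,0,0.01],[-0.006,-0.042,0,0,0,0,0.01]]'
python3 -m pendant '[[-0.006,-0.042,0,0,0,0,0.01],[-0.006,-0.042,0,0,0,0,0.01],[-0.006,-0.042,0,0,0,0,0.01],[-0.006,-0.042,0,0,0,0,0.01],[-0.006,-0.042,0,0,0,0,0.01],[-0.006,-0.035,0,0,0,0,0.01],[-0.006,-0.02,0,0,0,0,0.01],[0,0,0,0,0,0,0.01],[0,0,0,0,0,0,0.01],[0,0,0,0,0,0,0.01]]'
python3 go.py 554.8 -278.8 82.5 -0.018
```

```text
clock: 6.3
position: [517.0, -14.0, 202.5]
ee_rot: [0.009, 1.0, 0.0, -0.0]
contact_force: [1.5, 0.2, -2.4]
gripper_width: 14.7
grasp_force: 58.7
clock: 7.3
position: [554.4, -277.3, 202.2]
ee_rot: [0.009, 1.0, 0.0, -0.0]
contact_force: [1.0, 0.1, -2.0]
gripper_width: 14.8
grasp_force: 58.8
d [-0.0005 -0.0016  0.1197] wz 0.05 tilt [-0.04  0.04] w 14.8 F [ 1.   0.1 -2. ] 7.3
```

```bash
python3 -m pendant '[[-0.0005,-0.0016,0.02,0,0,0,0.01],[0,0,0.035,0,0,0,0.01],[0,0,0.03,0,0,0,0.01],[0,0,0.014,0,0,0,0.01],[0,0,0.006,0,0,0,0.01],[0,0,0,0,0,0,0.01],[0,0,0,0,0,0,0.01]]'
python3 go.py 554.8 -278.8 82.5 -0.018
python3 -c "
from h import *
d=arm.get_image('wrist')
e=arm.get_image('side');f=arm.get_image('scene')
c=lambda d,x,y:cv2.resize(d['image'][y:y+75,x:x+100],(400,300),interpolation=cv2.INTER_CUBIC)
cv2.imwrite('pics/w5.png',np.vstack([np.hstack([cv2.resize(d['image'],(400,300)),cv2.resize(d['image'][60:260,150:416],(400,300))]),np.hstack([c(e,220,90),c(f,130,120)])])[:,:,::-1])"
```

```text
clock: 8.0
position: [556.4, -280.0, 98.9]
ee_rot: [0.009, 1.0, -0.001, 0.001]
contact_force: [-0.4, 0.4, -1.2]
gripper_width: 14.8
grasp_force: 58.7
d [0.0016 0.0012 0.0164] wz 0.05 tilt [ 0.16 -0.06] w 14.8 F [-0.4  0.4 -1.2] 8.0
```

View pics/w5.png

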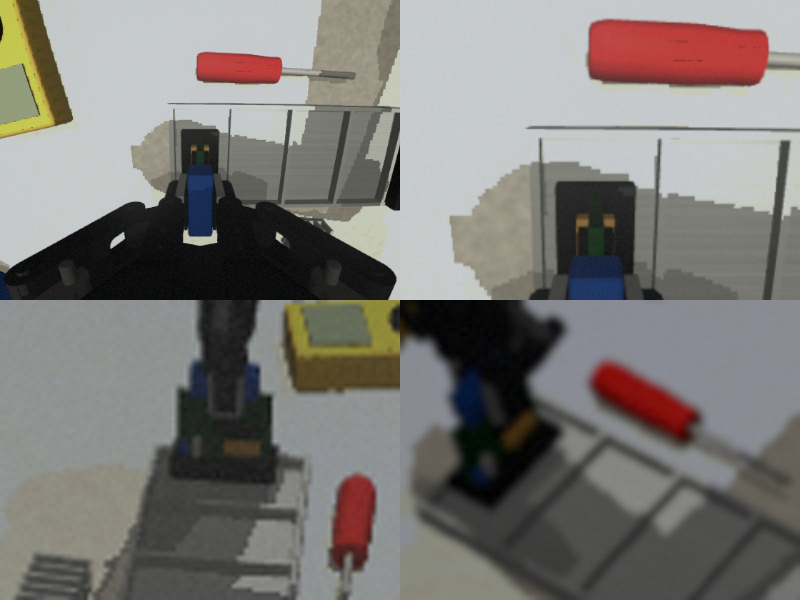

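The view shows the blue foot in the end bay, about 1–2 mm to the −y side of the bay's middle. I correct it and lower gently.

```bash
python3 -m pendant '[[0.001,0.0015,0.004,0,0,0,0.01],[0,0,0.004,0,0,0,0.01],[0,0,0.003,0,0,0,0.01],[0,0,0.002,0,0,0,0.01],[0,0,0,0,0,0,0.01],[0,0,0,0,0,0,0.01]]'
python3 go.py 554.8 -278.8 82.5 -0.018
python3 -m pendant '[[0,0,0.001,0,0,0,0.01],[0,0,0.001,0,0,0,0.01],[0,0,0,0,0,0,0.01],[0,0,0,0,0,0,0.01]]'
python3 go.py 554.8 -278.8 82.5 -0.018
```

```text
clock: 8.75
position: [554.3, -278.4, 84.2]
ee_rot: [0.009, 1.0, -0.0, -0.0]
contact_force: [0.1, 0.2, -2.3]
gripper_width: 14.9
grasp_force: 58.8
d [-0.0005 -0.0004  0.0017] wz 0.01 tilt [-0.01 -0.  ] w 14.9 F [ 0.1  0.2 -2.3] 8.75
clock: 9.15
position: [554.4, -278.5, 83.1]
ee_rot: [0.009, 1.0, -0.0, 0.0]
contact_force: [-1.5, 0.1, 4.1]
gripper_width: 15.3
grasp_force: 59.5
d [-0.0004 -0.0002  0.0006] wz 0.02 tilt [ 0.04 -0.02] w 15.3 F [-1.5  0.1  4.1] 9.15
```

Contact registers as +6 N against free hang. I release, rise and go to yellow.

```bash
python3 -m pendant '[[0,0,0,0,0,0,0.025],[0,0,0,0,0,0,0.04],[0,0,0,0,0,0,0.04],[0,0,-0.01,0,0,0,0.04],[0,0,-0.03,0,0,0,0.04],[0,0,-0.04,0,0,0,0.04],[0,0,-0.037,0,0,1.72,0.04]]'
python3 -m pendant '[[0.009,0.043,0,0,0,0,0.04],[0.009,0.043,0,0,0,0,0.04],[0.009,0.043,0,0,0,0,0.04],[0.009,0.043,0,0,0,0,0.04],[0.009,0.043,0,0,0,0,0.04],[0.009,0.043,0,0,0,0,0.04],[0.009,0.043,0,0,0,0,0.04],[0.009,0.043,0,0,0,0,0.04],[0.009,0.043,0,0,0,0,0.04],[0.009,0.043,0,0,0,0,0.04],[0.009,0.04,0,0,0,0,0.04]]'
python3 -m pendant '[[0,0,0,0,0,0,0.04],[0,0,0,0,0,0,0.04],[0,0,0,0,0,0,0.04]]'
python3 go.py 477.5 195.5 85 -0.048
```

```text
clock: 9.85
position: [554.3, -278.5, 201.4]
ee_rot: [0.024, 1.0, -0.0, 0.0]
contact_force: [1.1, 0.7, 0.2]
gripper_width: 39.6
grasp_force: 0.0
clock: 10.95
position: [477.5, 197.8, 200.3]
ee_rot: [0.024, 1.0, 0.0, 0.001]
contact_force: [0.6, -0.1, 0.1]
gripper_width: 39.9
grasp_force: 0.0
clock: 11.25
position: [477.9, 195.3, 199.6]
ee_rot: [0.024, 1.0, 0.0, 0.0]
contact_force: [-0.1, 0.2, 0.2]
gripper_width: 40.1
grasp_force: 0.0
d [0.0004 0.0002 0.1146] wz -0.03 tilt [0.01 0.  ] w 40.1 F [-0.1  0.2  0.2] 11.25
```

```bash
python3 -m pendant '[[0.0003,0,0.03,0,0,0,0.04],[0,0,0.03,0,0,0,0.04],[0,0,0.03,0,0,0,0.04],[0,0,0.016,0,0,0,0.04],[0,0,0.0085,0,0,0,0.04],[0,0,0,0,0,0,0.04],[0,0,0,0,0,0,0.04]]'
python3 go.py 477.5 195.5 85 -0.048
python3 -m pendant '[[0,0,0,0,0,0,0.03],[0,0,0,0,0,0,0.02],[0,0,0,0,0,0,0.01],[0,0,0,0,0,0,0.01],[0,0,0,0,0,0,0.01],[0,0,0,0,0,0,0.01]]'
python3 -m pendant '[[0,0,-0.008,0,0,0,0.01],[0,0,-0.02,0,0,0,0.01],[0,0,-0.035,0,0,0,0.01],[0,0,-0.035,0,0,0,0.01],[0,0,-0.02,0,0,-1.7,0.01],[0,0,0,0,0,0,0.01],[0,0,0,0,0,0,0.01]]'
python3 go.py 555.9 -220.8 202 -0.018
```

```text
clock: 11.95
position: [478.4, 195.7, 85.7]
ee_rot: [0.024, 1.0, 0.0, 0.001]
contact_force: [0.6, -0.7, 0.1]
gripper_width: 40.0
grasp_force: 0.0
d [ 0.0008 -0.0002  0.0007] wz -0.04 tilt [0.08 0.04] w 40.0 F [ 0.6 -0.7  0.1] 11.95
clock: 12.55
position: [478.2, 196.4, 85.9]
ee_rot: [0.024, 1.0, 0.001, 0.001]
contact_force: [0.7, 1.7, 6.7]
gripper_width: 15.3
grasp_force: 59.6
clock: 13.25
position: [476.6, 195.4, 201.9]
ee_rot: [0.01, 1.0, -0.0, -0.001]
contact_force: [0.9, 0.3, -2.1]
gripper_width: 14.9
grasp_force: 58.8
d [-8.670e-02 -4.147e-01 -1.000e-04] wz -0.09 tilt [-0.11 -0.01] w 14.9 F [ 0.9  0.3 -2.1] 13.25
```

```bash
python3 -m pendant '[[-0.0072,-0.02,0,0,0,0,0.01],[-0.0072,-0.03,0,0,0,0,0.01],[-0.0072,-0.0395,0,0,0,0,0.01],[-0.0072,-0.0395,0,0,0,0,0.01],[-0.0072,-0.0395,0,0,0,0,0.01],[-0.0072,-0.0395,0,0,0,0,0.01],[-0.0072,-0.0395,0,0,0,0,0.01],[-0.0072,-0.0395,0,0,0,0,0.01],[-0.0072,-0.0395,0,0,0,0,0.01],[-0.0072,-0.0395,0,0,0,0,0.01],[-0.0072,-0.03,0,0,0,0,0.01],[-0.0072,-0.019,0,0,0,0,0.01]]'
python3 -m pendant '[[0,0,0.02,0,0,0,0.01],[0,0,0.035,0,0,0,0.01],[0,0,0.03,0,0,0,0.01],[0,0,0.014,0,0,0,0.01],[0,0,0.004,0,0,0,0.01],[0,0,0,0,0,0,0.01],[0,0,0,0,0,0,0.01],[0,0,0,0,0,0,0.01]]'
python3 go.py 555.9 -220.8 82.5 -0.018
python3 -c "
from h import *
d=arm.get_image('wrist')
e=arm.get_image('side');f=arm.get_image('scene')
c=lambda d,x,y:cv2.resize(d['image'][y:y+75,x:x+100],(400,300),interpolation=cv2.INTER_CUBIC)
cv2.imwrite('pics/w6.png',np.vstack([np.hstack([cv2.resize(d['image'],(400,300)),cv2.resize(d['image'][60:260,150:416],(400,300))]),np.hstack([c(e,220,90),c(f,130,120)])])[:,:,::-1])"
```

```text
clock: 14.45
position: [554.9, -222.6, 199.6]
ee_rot: [0.011, 1.0, 0.001, -0.003]
contact_force: [-0.3, 0.6, -1.8]
gripper_width: 15.1
grasp_force: 58.9
clock: 15.25
position: [557.0, -220.7, 100.8]
ee_rot: [0.009, 1.0, -0.0, 0.001]
contact_force: [-0.2, 0.3, -1.7]
gripper_width: 14.9
grasp_force: 58.8
d [ 0.0011 -0.0001  0.0183] wz -0.01 tilt [ 0.11 -0.02] w 14.9 F [-0.2  0.3 -1.7] 15.25
```

View pics/w6.png

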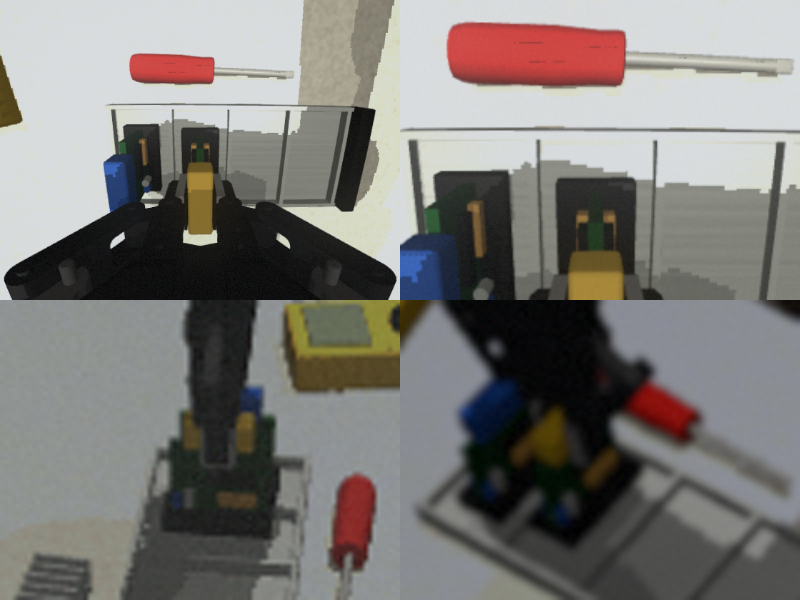

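Blue stands upright in its bay. The yellow foot (596) is centred between the dividers (538 and 656). I lower and release it.

```bash
python3 -m pendant '[[0.0006,0,0.005,0,0,0,0.01],[0,0,0.005,0,0,0,0.01],[0,0,0.004,0,0,0,0.01],[0,0,0.002,0,0,0,0.01],[0,0,0,0,0,0,0.01],[0,0,0,0,0,0,0.01]]'
python3 go.py 555.9 -220.8 82.5 -0.018
python3 -m pendant '[[0,0,0.001,0,0,0,0.01],[0,0,0.001,0,0,0,0.01],[0,0,0,0,0,0,0.01],[0,0,0,0,0,0,0.01]]'
python3 go.py 555.9 -220.8 82.5 -0.018
```

```text
clock: 16.0
position: [555.9, -220.7, 83.7]
ee_rot: [0.009, 1.0, -0.0, 0.0]
contact_force: [-0.2, -0.6, -2.4]
gripper_width: 15.0
grasp_force: 59.0
d [ 0.     -0.0001  0.0012] wz -0.02 tilt [ 0.01 -0.  ] w 15.0 F [-0.2 -0.6 -2.4] 16.0
clock: 16.4
position: [556.0, -220.7, 82.9]
ee_rot: [0.009, 1.0, -0.0, 0.0]
contact_force: [-1.8, 1.9, 5.1]
gripper_width: 15.0
grasp_force: 59.9
d [ 0.0001 -0.0001  0.0004] wz 0.0 tilt [ 0.05 -0.02] w 15.0 F [-1.8  1.9  5.1] 16.4
```

```bash
python3 -m pendant '[[0,0,0,0,0,0,0.025],[0,0,0,0,0,0,0.04],[0,0,0,0,0,0,0.04],[0,0,-0.01,0,0,0,0.04],[0,0,-0.03,0,0,0,0.04],[0,0,-0.04,0,0,0,0.04],[0,0,-0.037,0,0,1.72,0.04]]'
python3 -m pendant '[[0.0109,0.039,0,0,0,0,0.04],[0.0109,0.039,0,0,0,0,0.04],[0.0109,0.039,0,0,0,0,0.04],[0.0109,0.039,0,0,0,0,0.04],[0.0109,0.039,0,0,0,0,0.04],[0.0109,0.039,0,0,0,0,0.04],[0.0109,0.039,0,0,0,0,0.04],[0.0109,0.039,0,0,0,0,0.04],[0.0109,0.041,0,0,0,0,0.04],[0,0,0,0,0,0,0.04],[0,0,0,0,0,0,0.04],[0,0,0,0,0,0,0.04]]'
python3 go.py 475.1 136.7 85 -0.048
```

```text
clock: 17.1
position: [555.9, -220.8, 200.9]
ee_rot: [0.024, 1.0, -0.0, 0.0]
contact_force: [1.3, -0.8, 0.6]
gripper_width: 40.2
grasp_force: 0.0
clock: 18.3
position: [474.9, 136.2, 199.1]
ee_rot: [0.024, 1.0, 0.0, 0.0]
contact_force: [0.0, -0.3, -0.9]
gripper_width: 40.0
grasp_force: 0.0
d [-0.0002  0.0005  0.1141] wz -0.05 tilt [0.01 0.  ] w 40.0 F [ 0.  -0.3 -0.9] 18.3
```

```bash
python3 -m pendant '[[0,0.0005,0.03,0,0,0,0.04],[0,0,0.03,0,0,0,0.04],[0,0,0.03,0,0,0,0.04],[0,0,0.016,0,0,0,0.04],[0,0,0.008,0,0,0,0.04],[0,0,0,0,0,0,0.04],[0,0,0,0,0,0,0.04]]'
python3 go.py 475.1 136.7 85 -0.048
python3 -m pendant '[[0,0,0,0,0,0,0.03],[0,0,0,0,0,0,0.02],[0,0,0,0,0,0,0.01],[0,0,0,0,0,0,0.01],[0,0,0,0,0,0,0.01],[0,0,0,0,0,0,0.01]]'
python3 -m pendant '[[0,0,-0.008,0,0,0,0.01],[0,0,-0.02,0,0,0,0.01],[0,0,-0.035,0,0,0,0.01],[0,0,-0.035,0,0,0,0.01],[0,0,-0.02,0,0,-1.7,0.01],[0,0,0,0,0,0,0.01],[0,0,0,0,0,0,0.01]]'
python3 go.py 556.9 -162.8 202 -0.018
```

```text
clock: 19.0
position: [475.7, 137.0, 85.6]
ee_rot: [0.024, 1.0, 0.0, 0.001]
contact_force: [0.1, 0.1, -0.2]
gripper_width: 40.5
grasp_force: 0.0
d [ 0.0006 -0.0003  0.0006] wz -0.06 tilt [0.08 0.04] w 40.5 F [ 0.1  0.1 -0.2] 19.0
clock: 19.6
position: [475.3, 137.3, 85.7]
ee_rot: [0.024, 1.0, 0.0, 0.001]
contact_force: [-1.3, -1.9, 5.5]
gripper_width: 15.2
grasp_force: 59.6
clock: 20.3
position: [474.0, 137.0, 202.1]
ee_rot: [0.01, 1.0, 0.0, -0.001]
contact_force: [-0.4, 0.2, -3.5]
gripper_width: 15.3
grasp_force: 58.7
d [-8.830e-02 -2.983e-01 -1.000e-04] wz -0.1 tilt [-0.09  0.02] w 15.3 F [-0.4  0.2 -3.5] 20.3
```

```bash
python3 -m pendant '[[-0.0098,-0.018,0,0,0,0,0.01],[-0.0098,-0.03,0,0,0,0,0.01],[-0.0098,-0.041,0,0,0,0,0.01],[-0.0098,-0.041,0,0,0,0,0.01],[-0.0098,-0.041,0,0,0,0,0.01],[-0.0098,-0.041,0,0,0,0,0.01],[-0.0098,-0.041,0,0,0,0,0.01],[-0.0098,-0.03,0,0,0,0,0.01],[-0.0098,-0.0155,0,0,0,0,0.01],[0,0,0,0,0,0,0.01],[0,0,0,0,0,0,0.01]]'
python3 -m pendant '[[0,0,0.02,0,0,0,0.01],[0,0,0.035,0,0,0,0.01],[0,0,0.03,0,0,0,0.01],[0,0,0.014,0,0,0,0.01],[0,0,0.004,0,0,0,0.01],[0,0,0,0,0,0,0.01],[0,0,0,0,0,0,0.01],[0,0,0,0,0,0,0.01]]'
python3 go.py 556.9 -162.8 82.5 -0.018
python3 -c "
from h import *
d=arm.get_image('wrist')
e=arm.get_image('side');f=arm.get_image('scene')
c=lambda d,x,y:cv2.resize(d['image'][y:y+75,x:x+100],(400,300),interpolation=cv2.INTER_CUBIC)
cv2.imwrite('pics/w7.png',np.vstack([np.hstack([cv2.resize(d['image'],(400,300)),cv2.resize(d['image'][60:260,150:416],(400,300))]),np.hstack([c(e,220,90),c(f,130,120)])])[:,:,::-1])"
```

```text
clock: 21.4
position: [556.3, -162.8, 200.4]
ee_rot: [0.01, 1.0, 0.0, -0.002]
contact_force: [-0.7, 0.4, -2.5]
gripper_width: 14.8
grasp_force: 59.0
clock: 22.2
position: [558.2, -162.7, 101.1]
ee_rot: [0.009, 1.0, -0.0, 0.001]
contact_force: [0.5, 0.4, -2.1]
gripper_width: 15.4
grasp_force: 58.8
d [ 0.0014 -0.0001  0.0186] wz -0.01 tilt [ 0.14 -0.01] w 15.4 F [ 0.5  0.4 -2.1] 22.2
```

View pics/w7.png

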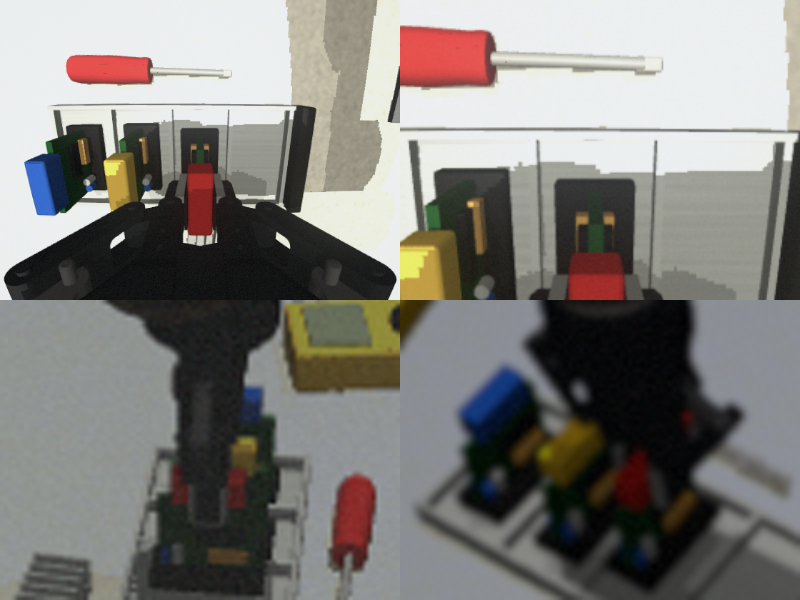

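Blue and yellow stand in their bays. The red foot (595) is about 1 mm from the bay middle (597). I lower, check contact, then release.

```bash
python3 -m pendant '[[0.0006,0.0005,0.005,0,0,0,0.01],[0,0,0.005,0,0,0,0.01],[0,0,0.004,0,0,0,0.01],[0,0,0.002,0,0,0,0.01],[0,0,0,0,0,0,0.01],[0,0,0,0,0,0,0.01],[0,0,0.001,0,0,0,0.01],[0,0,0.001,0,0,0,0.01],[0,0,0,0,0,0,0.01],[0,0,0,0,0,0,0.01]]'
python3 go.py 556.9 -162.8 82.5 -0.018
```

```text
clock: 23.35
position: [557.2, -162.5, 82.7]
ee_rot: [0.009, 1.0, -0.0, 0.0]
contact_force: [-2.0, -0.3, 5.6]
gripper_width: 15.0
grasp_force: 59.9
d [ 0.0003 -0.0003  0.0002] wz -0.02 tilt [ 0.05 -0.02] w 15.0 F [-2.  -0.3  5.6] 23.35
```

```bash
python3 -m pendant '[[0,0,0,0,0,0,0.025],[0,0,0,0,0,0,0.04],[0,0,0,0,0,0,0.04],[0,0,-0.01,0,0,0,0.04],[0,0,-0.03,0,0,0,0.04],[0,0,-0.04,0,0,0,0.04],[0,0,-0.037,0,0,1.72,0.04]]'
python3 -m pendant '[[0.016,0.0395,0,0,0,0,0.04],[0.016,0.0395,0,0,0,0,0.04],[0.016,0.0395,0,0,0,0,0.04],[0.016,0.0395,0,0,0,0,0.04],[0.016,0.0395,0,0,0,0,0.04],[0.016,0.0395,0,0,0,0,0.04],[0,0,0,0,0,0,0.04],[0,0,0,0,0,0,0.04],[0,0,0,0,0,0,0.04],[0,0,0,0,0,0,0.04]]'
python3 go.py 471.7 79.1 85 -0.048
```

```text
clock: 24.05
position: [557.0, -162.5, 200.9]
ee_rot: [0.025, 1.0, -0.0, 0.0]
contact_force: [0.4, -0.2, -0.5]
gripper_width: 39.9
grasp_force: 0.0
clock: 25.05
position: [472.9, 78.0, 198.9]
ee_rot: [0.025, 1.0, -0.0, 0.0]
contact_force: [0.0, -0.2, 0.9]
gripper_width: 40.2
grasp_force: 0.0
d [0.0012 0.001  0.1139] wz -0.14 tilt [ 0. -0.] w 40.2 F [ 0.  -0.2  0.9] 25.05
```

```bash
python3 -m pendant '[[0.001,0.001,0.03,0,0,0,0.04],[0,0,0.03,0,0,0,0.04],[0,0,0.03,0,0,0,0.04],[0,0,0.016,0,0,0,0.04],[0,0,0.008,0,0,0,0.04],[0,0,0,0,0,0,0.04],[0,0,0,0,0,0,0.04]]'
python3 go.py 471.7 79.1 85 -0.048
python3 -m pendant '[[0,0,0,0,0,0,0.03],[0,0,0,0,0,0,0.02],[0,0,0,0,0,0,0.01],[0,0,0,0,0,0,0.01],[0,0,0,0,0,0,0.01],[0,0,0,0,0,0,0.01]]'
python3 -m pendant '[[0,0,-0.008,0,0,0,0.01],[0,0,-0.02,0,0,0,0.01],[0,0,-0.035,0,0,0,0.01],[0,0,-0.035,0,0,0,0.01],[0,0,-0.02,0,0,-1.8,0.01],[0,0,0,0,0,0,0.01],[0,0,0,0,0,0,0.01]]'
python3 go.py 558 -104.6 202 -0.018
```

```text
clock: 25.75
position: [472.4, 79.8, 85.4]
ee_rot: [0.025, 1.0, 0.0, 0.001]
contact_force: [-0.2, 0.3, 0.1]
gripper_width: 39.9
grasp_force: 0.0
d [ 0.0006 -0.0008  0.0004] wz -0.07 tilt [0.07 0.02] w 39.9 F [-0.2  0.3  0.1] 25.75
clock: 26.35
position: [472.0, 80.2, 85.7]
ee_rot: [0.024, 1.0, 0.0, 0.001]
contact_force: [-0.5, -0.1, 6.2]
gripper_width: 15.1
grasp_force: 60.4
clock: 27.05
position: [470.7, 79.9, 202.1]
ee_rot: [0.009, 1.0, 0.0, -0.001]
contact_force: [-0.5, -0.3, -3.2]
gripper_width: 15.4
grasp_force: 59.5
d [-9.060e-02 -1.829e-01 -1.000e-04] wz -0.02 tilt [-0.08  0.02] w 15.4 F [-0.5 -0.3 -3.2] 27.05
```

```bash
python3 -m pendant '[[-0.015,-0.02,0,0,0,0,0.01],[-0.015,-0.035,0,0,0,0,0.01],[-0.015,-0.04,0,0,0,0,0.01],[-0.015,-0.04,0,0,0,0,0.01],[-0.015,-0.03,0,0,0,0,0.01],[-0.015,-0.018,0,0,0,0,0.01],[0,0,0,0,0,0,0.01],[0,0,0,0,0,0,0.01]]'
python3 -m pendant '[[0,0,0.02,0,0,0,0.01],[0,0,0.035,0,0,0,0.01],[0,0,0.03,0,0,0,0.01],[0,0,0.014,0,0,0,0.01],[0,0,0.004,0,0,0,0.01],[0,0,0,0,0,0,0.01],[0,0,0,0,0,0,0.01],[0,0,0,0,0,0,0.01]]'
python3 go.py 558 -104.6 82.5 -0.018
python3 -c "
from h import *
d=arm.get_image('wrist')
e=arm.get_image('side');f=arm.get_image('scene')
c=lambda d,x,y:cv2.resize(d['image'][y:y+75,x:x+100],(400,300),interpolation=cv2.INTER_CUBIC)
cv2.imwrite('pics/w8.png',np.vstack([np.hstack([cv2.resize(d['image'],(400,300)),cv2.resize(d['image'][60:260,150:416],(400,300))]),np.hstack([c(e,220,90),c(f,150,130)])])[:,:,::-1])"
```

```text
clock: 27.85
position: [557.2, -104.7, 200.3]
ee_rot: [0.01, 1.0, 0.0, -0.003]
contact_force: [-1.1, -0.2, -2.4]
gripper_width: 15.0
grasp_force: 59.6
clock: 28.65
position: [559.1, -104.2, 101.0]
ee_rot: [0.008, 1.0, 0.0, 0.001]
contact_force: [-1.3, -0.0, -1.8]
gripper_width: 15.0
grasp_force: 59.4
d [ 0.0012 -0.0004  0.0185] wz 0.07 tilt [0.14 0.01] w 15.0 F [-1.3 -0.  -1.8] 28.65
```

View pics/w8.png

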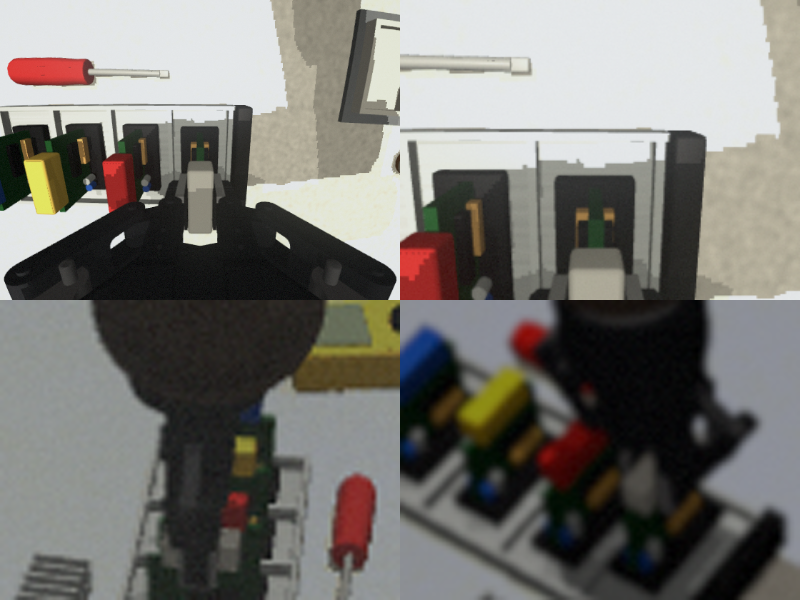

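The white foot (555–635) sits centred between divider (539) and rim (655). Red, yellow and blue all stand. I lower it.

```bash
python3 -m pendant '[[0.0006,0,0.005,0,0,0,0.01],[0,0,0.005,0,0,0,0.01],[0,0,0.004,0,0,0,0.01],[0,0,0.002,0,0,0,0.01],[0,0,0,0,0,0,0.01],[0,0,0,0,0,0,0.01],[0,0,0.001,0,0,0,0.01],[0,0,0.001,0,0,0,0.01],[0,0,0,0,0,0,0.01],[0,0,0,0,0,0,0.01]]'
python3 go.py 558 -104.8 82.5 -0.018
```

```text
clock: 29.8
position: [558.1, -104.6, 82.7]
ee_rot: [0.008, 1.0, -0.0, 0.0]
contact_force: [-2.6, 0.7, 5.9]
gripper_width: 14.9
grasp_force: 60.4
d [ 0.0001 -0.0002  0.0002] wz 0.06 tilt [ 0.05 -0.01] w 14.9 F [-2.6  0.7  5.9] 29.8
```

```bash
python3 -m pendant '[[0,0,0,0,0,0,0.025],[0,0,0,0,0,0,0.04],[0,0,0,0,0,0,0.04],[0,0,-0.01,0,0,0,0.04],[0,0,-0.03,0,0,0,0.04],[0,0,-0.04,0,0,0,0.04],[0,0,-0.04,0,0,0,0.04],[0,0,-0.04,0,0,0,0.04],[0,0,-0.04,0,0,0,0.04],[0,0,-0.03,0,0,0,0.04]]'
python3 -m pendant '[[0,-0.04,0,0,0,0,0.04],[0,-0.047,0,0,0,0,0.04],[0,0,0,0,0,0,0.04],[0,0,0,0,0,0,0.04],[0,0,0,0,0,0,0.04],[0,0,0,0,0,0,0.04]]'
python3 -c "
from h import *
d=arm.get_image('wrist')
o=lambda g,s:cv2.resize(g,s,interpolation=cv2.INTER_CUBIC)
e=arm.get_image('side')['image'];f=arm.get_image('scene')['image']
cv2.imwrite('pics/w9.png',np.vstack([o(d['image'][110:240,150:400],(800,400))[:,:],np.hstack([o(e[100:200,210:343],(400,200))*1,o(f[125:225,130:263],(400,200))])])[:,:,::-1])"
```

```text
clock: 30.8
position: [558.1, -104.6, 315.8]
ee_rot: [0.008, 1.0, -0.0, 0.002]
contact_force: [-0.1, -0.5, 0.2]
gripper_width: 40.3
grasp_force: 0.0
clock: 31.4
position: [556.4, -190.5, 312.0]
ee_rot: [0.008, 1.0, 0.0, 0.0]
contact_force: [-0.1, 0.4, -0.1]
gripper_width: 40.2
grasp_force: 0.0
```

View pics/w9.png

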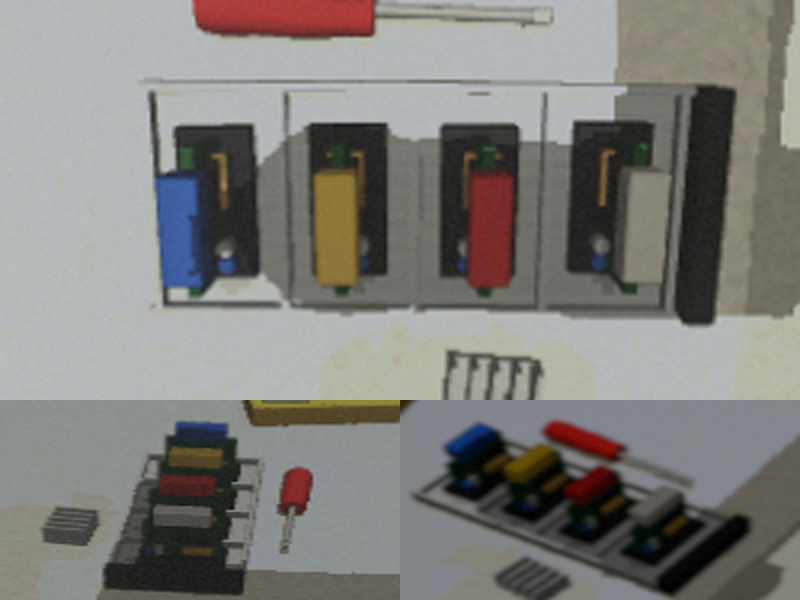

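All four stand upright, centred and square in order blue, yellow, red, white, with white next to the black block (row centre y≈200 against bay middle y≈198).

```bash
python3 -c "
from bench import arm
print(arm.job_done())"
```

```text
the job is handed in; nothing more can be done
None
```

The four boards stand upright and released in the test rack in reverse order (blue, yellow, red, white, with white beside the black end block), and the job is handed in at about 31.5 s of the 99 s allowed; no verdict was returned.

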